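# Set the machine stop on its setting block

## Task

Two adjustable stops are bolted to the repair bench; one of them has a setting block lying under its screw. Pick up the standing T-handled driver with the oblong socket, fit it fully down over the screw head of that stop, and turn it clockwise (seen from above) until the sprung foot comes down on the block and is pushed about half-way into its sleeve, so that the block just drags. Then let go and leave the driver standing on the screw.

Things in the scene. Friction and masses are not known exactly. Their poses are not given: they have to be found in the camera images.
- driver_grip (a point): Loose T-handled steel driver, 103 mm tall, 0.3 kg, standing upright. Point: centre of its cross bar (76 long, 14 wide, 18 mm high), 94 mm above the socket's lower rim; shaft 14 mm round. x axis along bar and socket (half turn the same), z up. Socket: oblong box open below, 54 x 26 mm outside, 44 x 16 inside, 24 deep. The other upright driver has a round knob and socket.
- screw_head (a point): Screw head on the stop's grey arm: flat flange 56 mm across with an upright tang 36 long, 8 wide, 20 mm high. Point: centre of flange top, 117 mm above the bench. x axis along tang (half turn the same), z up. It turns clockwise seen from above (yaw decreases) without sinking, 1.2 rad or more from any start, stiffly (0.15 N m), and stays put. Fitted, the driver's rim rests on the flange.
- stop_foot (a point): Underside centre of the foot, a steel disc 26 mm across on a 12 mm brass rod below the dark sleeve under the arm, straight below the screw head. It starts 3 to 11 mm above the setting block. Each radian of the screw drives sleeve and foot down 18 mm; it does not turn. The driver's socket has 4 mm play each way and turns about 0.2 rad freely before it drives the tang.
- block_top (a point): Centre of the top face of the setting block, a loose aluminium bar 96 x 34 x 30 mm high, x axis along its length, already lying on the stop's base plate under the foot. The other stop has no block.
- stop_tip (a joint): How far the foot is pushed up into its sleeve against its light spring (about 1 to 5 N), in m: 0 = hanging fully out (16 mm of brass rod showing between disc and sleeve), 0.016 = fully in, disc against sleeve (too tight). About 0.008 is wanted.
Not all that is in view belongs to the job. Leave any green or yellow look-alike of the part that bears driver_grip alone.

How it is judged:
On the way:
1. the driver is fitted over the screw head before the foot is down on the block (horizontal distance between driver_grip and screw_head below 0.015 m and z of driver_grip in the frame of screw_head below 0.101 m and value of joint stop_tip below 0.002 m), for 0.1 s.
At the end, for the whole second after the job is handed in: The foot rests on the setting block (block centre within 30 mm of it) and is pushed 2 to 13.5 mm into its sleeve, still; the driver, let go, stands on the screw head, its bar within 25 mm of the screw's axis and 80 to 104 mm above the flange (value of joint stop_tip between 0.002 and 0.0135 m and horizontal distance between block_top and stop_foot below 0.03 m and horizontal distance between driver_grip and screw_head below 0.025 m and z of driver_grip in the frame of screw_head between 0.08 and 0.104 m and velocity of joint stop_tip below 0.005 m/s); the robot touches nothing.
It also fails if it takes over 45 s, if anything falls off the work surface, if the arm or the gripper's body presses on something with over 40 N, if the wrist force passes 120 N, or if a joint passes its speed limit or range.

## Robot

A 6-joint arm with a two-finger parallel gripper is mounted at the origin on the work surface. World frame = base frame: x ahead of the robot, y to its left, z up, the work surface at z = 0. Lengths are in m, angles in rad, forces in N, time in s.
With the tool pointing down it reaches from about 0.4 to 0.825 m from the base axis. Payload 7 kg.
Tool frame: the origin (TCP) lies midway between the tips of the shut fingers; the grasp point (between the pads) lies 19 mm behind it; z points along the fingers, x is the direction in which the jaws open and shut, and the axes are right-handed (so a half turn about z gives the same grasp; the last joint's range is limited). The gripper opens to 88 mm and grips with 3 to 60 N. Pads are 19 mm wide; open, the fingers measure 130 mm over their backs; the gripper's body (78 mm by 193 mm) begins 47 mm behind the grasp point.
Start: joints at [1.595, 0.359, 0.012, 0, -1.224, -0.288], TCP at [0.176, 0.652, 0.227] pointing down, gripper open.
Joint ranges: [-3.07, 3.07], [-1.43, 2.12], [-1.02, 1.25], [-3.03, 1.67], [-3.05, -0], [-3.03, 3.03]. Speed limits (rad/s): [2.39, 2.39, 3.01, 3.14, 3.14, 3.14].

## Interface

Orientations are given as [roll, pitch, yaw] about the fixed x, y, z axes, in that order (R = Rz(yaw) Ry(pitch) Rx(roll)).
In Python, from station import arm, viewer, ticket gives the robot as it stands. The module is installed in compiled form; this text tells all that it offers.
- The arm moves only by the tool step_arm, never from a script. Its argument "targets" is a list of rows, each a list of 3 entries, a list of its own where there are three numbers: the shift along the tool's x, y, z in m, then the turn, a rotation vector about the tool's x, y, z in degrees, then the opening, from -1 (shut) to 1 (fully open), so that 0 is half open. A call has exactly 8 rows; each row shifts and turns the commanded pose from where the row before left it, along the tool's axes as they then stand; what a row does not reach is not made up. A row lasts 1/10 s, in which the tool goes at most 50 mm and 8.59 degrees, less where a joint would pass 70% of its speed; a pose out of reach is approached as far as the arm can. A call is refused whole if a number of a shift passes 0.05 or a number of a turn 8.59, either way. A call with a gripper value outside its range is refused whole. The fingers move at their own pace and stop on an object; "grip_force" is the grip in N (left out, the last holds). Time passes only in rows, so rows that do not move let the fingers close, or fill a call up. It gives the time, the measured TCP pose, the force and the opening at its end, in the units of the state.
- arm.get_state(): the state, without advancing time (a new reading comes with each control period).
- viewer.grab_frame(name): name is "scene" or "top"; returns (picture, depth): 420x560x3 uint8, red, green, blue; 420x560 float32, m along the optical axis (not along the pixel's ray), 0 where there is no reading.
- viewer.calibration(name): a dict with "fov_y" (degrees; the focal length in pixels is half the picture's height over the tangent of half this angle, whatever the lens; pixels are square), "cx", "cy" (the principal point, pixels), "world_to_cam" (4x4, takes a point from world to camera coordinates). Camera axes: x right, y up, looking along -z (the intrinsics and any distortion apply to the point x, -y, -z); pixel columns grow to the right and rows downward; lengths in m; the calibration is good to about 2 mm. A picture is of the moment at which its call begins. calibration takes no time and is no camera call.
- ticket.job_done(): hands the job in, once; it reports no verdict.
The state is a dict: "t": time; "q": joint angles; "qd": joint speeds; "joint_efforts": joint torques, N m; "eef_pos": TCP position; "ee_rot": TCP orientation; "force": force on the tool from outside, world axes, zero at the start; "moment": the same for the moment, N m; "width": finger opening in m.
Only numpy, scipy, OpenCV 4.12 (cv2) and the standard library are available. Lean on these libraries where they do the work, as an engineer would, in place of code of your own. Each camera call takes 0.05 s, during which the arm holds its last target.

## Working session

There is one attempt and no reset: what is moved stays moved. The work goes in short steps, Python scripts to look and compute and a tool call to move; the robot and the scene stay as the last step left them, time stands still between calls to the robot, and variables do not carry over. Pictures are saved under pics/ and viewed, and the job is handed in when it is done.

Besides the shell and the picture viewer there is one more tool, called after "Call:" in YAML: its name, and indented under it one key for each argument. step_arm: Moves the arm, as the interface text tells. Its arguments: {"type":"object","properties":{"targets":{"type":"array"},"grip_force":{"type":"number"}},"required":["targets"]}

```bash
mkdir -p pics
cat > h.py <<'E'
import numpy as np, cv2
from station import arm, viewer, ticket
def cal(n):
    c=viewer.calibration(n); f=210/np.tan(np.radians(c['fov_y'])/2); return f,c['cx'],c['cy'],np.array(c['world_to_cam']),c
def pts(n,d):
    f,cx,cy,W,_=cal(n); v,u=np.mgrid[0:d.shape[0],0:d.shape[1]]
    P=np.stack([(u-cx)/f*d,-(v-cy)/f*d,-d,np.ones_like(d)],-1)
    return (P@np.linalg.inv(W).T)[...,:3]
def ray(n,u,v,z):
    f,cx,cy,W,_=cal(n); I=np.linalg.inv(W); o=I[:3,3]; r=I[:3,:3]@np.array([(u-cx)/f,-(v-cy)/f,-1]); return o+r*(z-o[2])/r[2]
def proj(n,p):
    f,cx,cy,W,_=cal(n); q=W@np.append(p,1); return cx+f*q[0]/-q[2], cy-f*q[1]/-q[2]
E
python3 - <<'E'
from h import *
for n in ['scene','top']:
    p,d=viewer.grab_frame(n); np.savez(f'{n}0.npz',p=p,d=d); cv2.imwrite(f'pics/{n}0.png',cv2.cvtColor(p,cv2.COLOR_RGB2BGR)); print(n,cal(n)[4],(d>0).mean())
print(arm.get_state())
E
```

```text
scene {'fov_y': 44.783594814707726, 'cx': 283.1751858496916, 'cy': 210.58347437573363, 'world_to_cam': array([[-0.73577724,  0.67712824,  0.0113664 ,  0.42883497],
       [-0.54022145, -0.59696855,  0.59311832,  0.1846361 ],
       [ 0.40840254,  0.43026259,  0.80503507, -1.21920496],
       [ 0.        ,  0.        ,  0.        ,  1.        ]])} 0.9959013605442177
top {'fov_y': 45.36434009041557, 'cx': 280.7999948396386, 'cy': 206.72684816775953, 'world_to_cam': array([[-0.0020774 , -0.99994803, -0.00998154, -0.0371959 ],
       [ 0.9816625 , -0.00394186,  0.19058646, -0.54620289],
       [-0.1906159 , -0.00940258,  0.98161967, -0.98869234],
       [ 0.        ,  0.        ,  0.        ,  1.        ]])} 0.9962074829931973
{'t': 0.1, 'q': array([ 1.59509592e+00,  3.59294181e-01,  1.11523220e-02, -2.51962965e-04,
       -1.22410801e+00, -2.88079056e-01]), 'qd': array([ 0.00093856, -0.00125639,  0.00172148,  0.00037923, -0.00085256,
        0.00201695]), 'joint_efforts': array([-2.60606379e-03, -5.84161770e+01,  2.93751740e+01,  7.01544106e+00,
        1.01287241e-02, -5.61760328e-05]), 'eef_pos': array([0.17593953, 0.65121966, 0.22574101]), 'ee_rot': array([-3.14140677e+00, -1.46094362e-03, -1.83466171e+00]), 'force': array([-0.2057317 , -0.21794608, -1.0934771 ]), 'moment': array([-0.05050942, -0.01539832,  0.00872704]), 'width': 0.08732821518690229}
```

View pics/scene0.png

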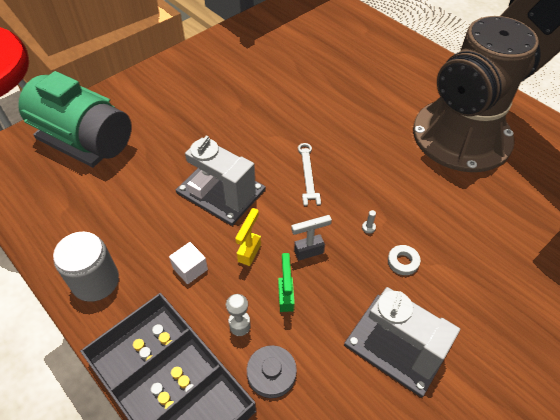

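View pics/top0.png

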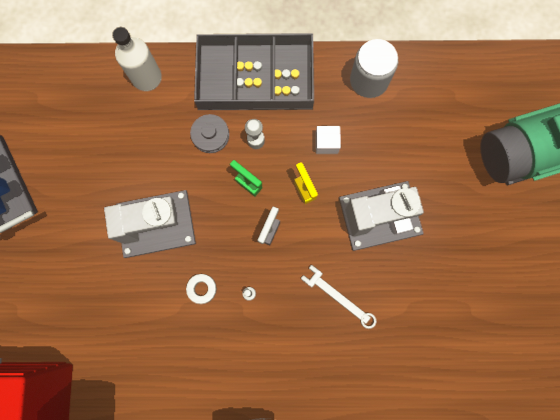

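Candidates for the driver are steel with a dark socket (top 268,225; scene 311,235), green (top 245,177), yellow (top 306,183) and a round knob (top 254,130). The steel T-bar fits the description. The stop at top (400,207) has a light block under it, and the one at top (155,215) appears to have none. I'll confirm with enlarged crops and measure.

Run:
```python
from h import *
s=np.load('scene0.npz');t=np.load('top0.npz')
b=lambda p:cv2.cvtColor(p,cv2.COLOR_RGB2BGR)
A=cv2.resize(b(s['p'])[125:265,170:345],None,fx=4,fy=4,interpolation=cv2.INTER_CUBIC)[:,:]
cv2.imwrite('pics/c1.png',A)
B=cv2.resize(b(t['p'])[170:255,245:430],None,fx=4.2,fy=4.2,interpolation=cv2.INTER_CUBIC); cv2.imwrite('pics/c2.png',B)
P=pts('top',t['d']); Q=pts('scene',s['d'])
np.set_printoptions(precision=3,suppress=True)
for nm,(p,X) in {'top':(t['p'],P),'scene':(s['p'],Q)}.items():
    # driver bar: z 0.085..0.11 
    box=(slice(195,250),slice(245,292)) if nm=='top' else (slice(205,265),slice(285,340))
    z=X[box][...,2]; m=(z>0.09)&(z<0.12); pp=X[box][m]
    print(nm,'bar',m.sum(),pp.mean(0),np.percentile(pp[:,2],[5,50,95]))
    r=cv2.minAreaRect((pp[:,:2]*1000).astype(np.float32)); print(r, cv2.boxPoints(r).round())
    box=(slice(180,235),slice(340,430)) if nm=='top' else (slice(125,190),slice(175,260))
    z=X[box][...,2]; print(np.histogram(z,bins=np.arange(0,0.16,0.005)))
    m=(z>0.128)&(z<0.15); pp=X[box][m]; print('tang',m.sum(),pp.mean(0),np.percentile(pp[:,2],[5,50,95])); r=cv2.minAreaRect((pp[:,:2]*1000).astype(np.float32)); print(r, cv2.boxPoints(r).round())
```

```text
top bar 291 [ 0.501 -0.013  0.103] [0.097 0.103 0.106]
((501.57183837890625, -12.712339401245117), (14.126208305358887, 75.43290710449219), 66.39078521728516) [[464.  -4.]
 [533. -34.]
 [539. -21.]
 [470.   9.]]
(array([743, 146, 700, 146,  32,  23,  21,  67, 218,  34,  18,  16,  14,
        16,  15,  22,  15,  34,  32,  24,  36, 659, 744, 437,  48,  20,
        31,  49,   0,   0,   0]), array([0.   , 0.005, 0.01 , 0.015, 0.02 , 0.025, 0.03 , 0.035, 0.04 ,
       0.045, 0.05 , 0.055, 0.06 , 0.065, 0.07 , 0.075, 0.08 , 0.085,
       0.09 , 0.095, 0.1  , 0.105, 0.11 , 0.115, 0.12 , 0.125, 0.13 ,
       0.135, 0.14 , 0.145, 0.15 , 0.155]))
tang 92 [ 0.541 -0.281  0.135] [0.129 0.136 0.139]
((542.2315063476562, -280.9532775878906), (35.689308166503906, 8.415973663330078), 23.49530029296875) [[ 524. -284.]
 [ 528. -292.]
 [ 560. -278.]
 [ 557. -270.]]
scene bar 412 [ 0.518 -0.006  0.099] [0.092 0.1   0.102]
((536.3534545898438, -6.1234283447265625), (135.03787231445312, 48.873497009277344), 8.209904670715332) [[466.   8.]
 [473. -40.]
 [607. -21.]
 [600.  28.]]
(array([111, 138, 119,  32,  15,  31,  34, 209,  81,  25,  21,  17,  20,
        25,  29,  42,  79, 100, 111, 106, 163, 919, 284, 117,  27,  27,
        41,  12,   0,   0,   0]), array([0.   , 0.005, 0.01 , 0.015, 0.02 , 0.025, 0.03 , 0.035, 0.04 ,
       0.045, 0.05 , 0.055, 0.06 , 0.065, 0.07 , 0.075, 0.08 , 0.085,
       0.09 , 0.095, 0.1  , 0.105, 0.11 , 0.115, 0.12 , 0.125, 0.13 ,
       0.135, 0.14 , 0.145, 0.15 , 0.155]))
tang 65 [ 0.545 -0.278  0.133] [0.129 0.133 0.136]
((542.953369140625, -278.6409912109375), (35.83961868286133, 7.431691646575928), 24.00518226623535) [[ 525. -283.]
 [ 528. -289.]
 [ 561. -275.]
 [ 558. -268.]]
```

View pics/c1.png

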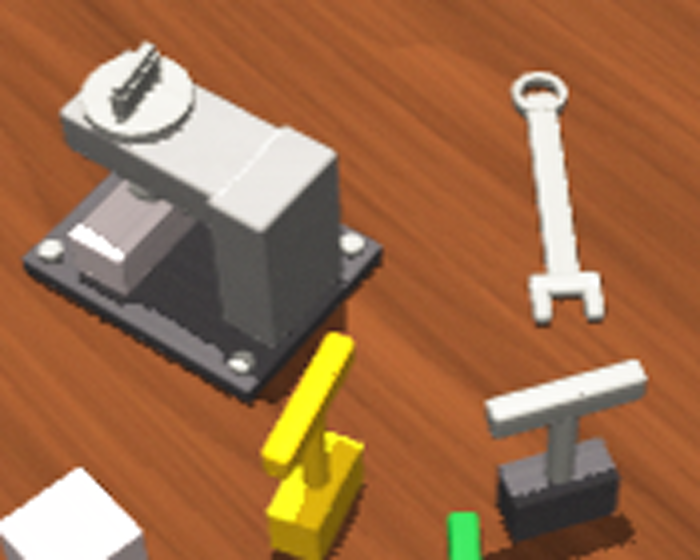

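View pics/c2.png

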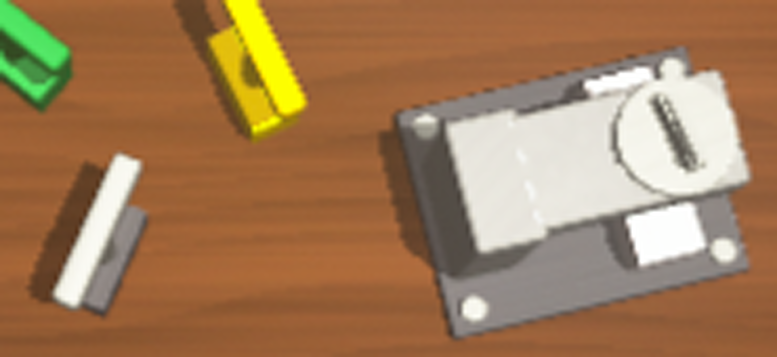

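The crops confirm it. The steel T-driver is at scene (311,235), and the stop with the aluminium block is at scene (215,175) / top (400,207). Next I'll refine the poses and check clearances.

Run:
```python
from h import *
np.set_printoptions(precision=4,suppress=True)
s=np.load('scene0.npz');t=np.load('top0.npz')
D={'top':(t['p'],t['d']),'scene':(s['p'],s['d'])}
allp=[]
for n,(p,d) in D.items():
    X=pts(n,d); allp.append(X.reshape(-1,3)); 
    def rect(mask,z):
        v,u=np.nonzero(mask); q=np.array([ray(n,a,b,z)[:2]*1000 for a,b in zip(u,v)],np.float32); r=cv2.minAreaRect(q); bp=cv2.boxPoints(r)
        e=max((bp[1]-bp[0],bp[2]-bp[1]),key=np.linalg.norm); return np.array(r[0]),np.array(r[1]),np.degrees(np.arctan2(e[1],e[0])),q.mean(0),len(u)
    c=np.array([.5016,-.0127]); h=np.hypot(X[...,0]-c[0],X[...,1]-c[1])
    m=(h<.05)&(X[...,2]>.096)&(X[...,2]<.11); print(n,'bar',rect(m,.103))
    m=(h<.06)&(X[...,2]>.018)&(X[...,2]<.032); print(n,'sock top pts',X[m].mean(0),m.sum())
    c=np.array([.5425,-.280]); h=np.hypot(X[...,0]-c[0],X[...,1]-c[1])
    m=(h<.03)&(X[...,2]>.129)&(X[...,2]<.145); print(n,'tang',rect(m,.137))
    m=(h<.034)&(X[...,2]>.113); 
    v,u=np.nonzero(m&(X[...,2]<.122)); q=np.array([ray(n,a,b,.117)[:2]*1000 for a,b in zip(u,v)],np.float32); print(n,'flange',cv2.minEnclosingCircle(q),q.mean(0),np.median(X[m&(X[...,2]<.122)][:,2]))
    # green / yellow
    hsv=cv2.cvtColor(p,cv2.COLOR_RGB2HSV)
    for nm,lo,hi in (('green',50,70),('yellow',22,35)):
        k=(hsv[...,0]>lo)&(hsv[...,0]<hi)&(hsv[...,1]>180)&(np.hypot(X[...,0]-.55,X[...,1])<.15)
        if k.any(): 
            print(n,nm,X[k].min(0),X[k].max(0))
            yaw=np.radians(66.5); r=(X[k][:,:2]-[.5016,-.0127])@np.array([[np.cos(yaw),-np.sin(yaw)],[np.sin(yaw),np.cos(yaw)]])
            print('  in tool xy (jaw,bar)',r.min(0),r.max(0))
A=np.vstack(allp)
# along path max height within 0.12 m
a=np.array([.176,.652]);b=np.array([.5016,-.0127]);L=np.linalg.norm(b-a);e=(b-a)/L
r=A[:,:2]-a; sN=r@e; w=np.abs(r@np.array([-e[1],e[0]]))
for k in np.arange(0.15,L+.1,.1):
    m=(sN>k)&(sN<k+.1)&(w<.12); print(k.round(2),A[m][:,2].max() if m.any() else None)
```

```text
top bar (array([501.4514, -13.0027]), array([14.3877, 75.2954]), np.float32(-23.944548), array([501.3578, -12.9652], dtype=float32), 279)
top sock top pts [ 0.4998 -0.0214  0.0295] 69
top tang (array([ 541.1578, -279.7703]), array([35.7011,  8.6595]), np.float32(23.592606), array([ 540.8754, -280.2596], dtype=float32), 87)
top flange ((538.9365234375, -278.6605529785156), 33.25809097290039) [ 541.8665 -280.155 ] 0.11722485901407331
top yellow [ 0.5558 -0.1176 -0.0039] [ 0.654  -0.0691  0.1081]
  in tool xy (jaw,bar) [-0.0657 -0.1693] [-0.0047 -0.0849]
scene bar (array([505.747 ,  -8.7519]), array([16.219 , 75.7306]), np.float32(-23.708834), array([505.7274,  -9.1676], dtype=float32), 281)
scene sock top pts [ 0.5054 -0.0088  0.0279] 340
scene tang (array([ 545.6811, -274.3676]), array([36.7112, 10.2434]), np.float32(23.400057), array([ 546.793 , -274.7515], dtype=float32), 60)
scene flange ((544.3167724609375, -276.7693176269531), 28.220752716064453) [ 546.3367 -274.4025] 0.11454898045438355
scene green [0.5823 0.0026 0.0001] [0.6354 0.0664 0.105 ]
  in tool xy (jaw,bar) [ 0.0491 -0.0978] [ 0.1227 -0.0648]
scene yellow [ 0.5567 -0.1473 -0.0059] [ 0.6293 -0.0653  0.1043]
  in tool xy (jaw,bar) [-0.0967 -0.1426] [-0.0009 -0.0864]
0.15 0.20495892207846567
0.25 0.20278807830656864
0.35 0.02117474832989852
0.45 0.12044851419111757
0.55 0.14135394138859259
0.65 0.1077721112968203
0.75 0.10957705638197146
```

```bash
cat >> h.py <<'E'
def go(x,y,z,yawdeg=None):
    from scipy.spatial.transform import Rotation as Ro
    s=arm.get_state(); R=Ro.from_euler('xyz',s['ee_rot']).as_matrix()
    d=R.T@(np.array([x,y,z])-s['eef_pos']); 
    print('t',s['t'],'pos',s['eef_pos'].round(4),'rot',np.degrees(s['ee_rot']).round(2),'w',round(s['width'],4),'F',s['force'].round(1),'M',s['moment'].round(2),'q',s['q'].round(3))
    print('tool shift mm',(d*1000).round(1)); 
    if yawdeg is not None:
        Rt=Ro.from_euler('xyz',[180,0,yawdeg],degrees=True); print('rotvec deg tool',np.degrees((Ro.from_matrix(R).inv()*Rt).as_rotvec()).round(2))
E
python3 -c "
from h import *
go(.5035,-.011,.227,-113.8)"
```

```text
t 0.1 pos [0.1759 0.6512 0.2257] rot [-1.7999e+02 -8.0000e-02 -1.0512e+02] w 0.0873 F [-0.2 -0.2 -1.1] M [-0.05 -0.02  0.01] q [ 1.595  0.359  0.011 -0.    -1.224 -0.288]
tool shift mm [ 5.539e+02 -4.889e+02 -4.000e-01]
rotvec deg tool [-0.02 -0.08  8.68]
```

Call:
step_arm:
  targets:
    - [[0.0346,-0.0306,0],[0,0,0],1]
    - [[0.0346,-0.0306,0],[0,0,0],1]
    - [[0.0346,-0.0306,0],[0,0,0],1]
    - [[0.0346,-0.0306,0],[0,0,0],1]
    - [[0.0346,-0.0306,0],[0,0,0],1]
    - [[0.0346,-0.0306,0],[0,0,0],1]
    - [[0.0346,-0.0306,0],[0,0,0],1]
    - [[0.0346,-0.0306,0],[0,0,0],1]
  grip_force: 40

```text
t: 0.9
eef_pos: [0.3404, 0.3186, 0.2265]
ee_rot: [3.141, 0.0, -1.834]
force: [1.0, 0.0, 0.5]
width: 0.0873
```

Call:
step_arm:
  targets:
    - [[0.0346,-0.0306,0],[0,0,0],1]
    - [[0.0346,-0.0306,0],[0,0,0],1]
    - [[0.0346,-0.0306,0],[0,0,0],1]
    - [[0.0346,-0.0306,0],[0,0,0],1]
    - [[0.0346,-0.0306,0],[0,0,0],1]
    - [[0.0346,-0.0306,0],[0,0,0],1]
    - [[0.0346,-0.0306,0],[0,0,0],1]
    - [[0.0346,-0.0306,0],[0,0,0],0.6]

```text
t: 1.7
eef_pos: [0.5046, -0.0124, 0.2265]
ee_rot: [3.142, 0.0, -1.835]
force: [0.8, 1.3, -0.1]
width: 0.0836
```

Call:
step_arm:
  targets:
    - [[0,0,0],[0,0,4.3],0.3]
    - [[0,0,0],[0,0,4.4],0.3]
    - [[0,0,0.02],[0,0,0],0.3]
    - [[0,0,0],[0,0,0],0.3]
    - [[0,0,0],[0,0,0],0.3]
    - [[0,0,0],[0,0,0],0.3]
    - [[0,0,0],[0,0,0],0.3]
    - [[0,0,0],[0,0,0],0.3]

```text
t: 2.5
eef_pos: [0.5046, -0.0103, 0.2071]
ee_rot: [-3.141, 0.001, -1.986]
force: [0.5, 0.8, 0.1]
width: 0.0571
```

Run:
```python
from h import *
go(.5035,-.011,.075,-113.8)
for n in ['scene','top']:
    p,d=viewer.grab_frame(n); np.savez(f'{n}1.npz',p=p,d=d)
    u,v=map(int,proj(n,[.5035,-.011,.15])); c=p[max(0,v-70):v+70,u-90:u+90]; cv2.imwrite(f'pics/{n}1.png',cv2.resize(cv2.cvtColor(c,cv2.COLOR_RGB2BGR),None,fx=4,fy=4)); print(n,u-90,max(0,v-70))
```

```text
t 2.5 pos [ 0.5046 -0.0103  0.2071] rot [-1.7996e+02  3.0000e-02 -1.1379e+02] w 0.0571 F [0.5 0.8 0.1] M [-0.03 -0.    0.  ] q [ 0.37   0.091 -0.386  0.    -1.093  0.786]
tool shift mm [  1.2   0.8 132.1]
rotvec deg tool [-0.04  0.03  0.01]
scene 223 135
top 175 149
```

View pics/scene1.png

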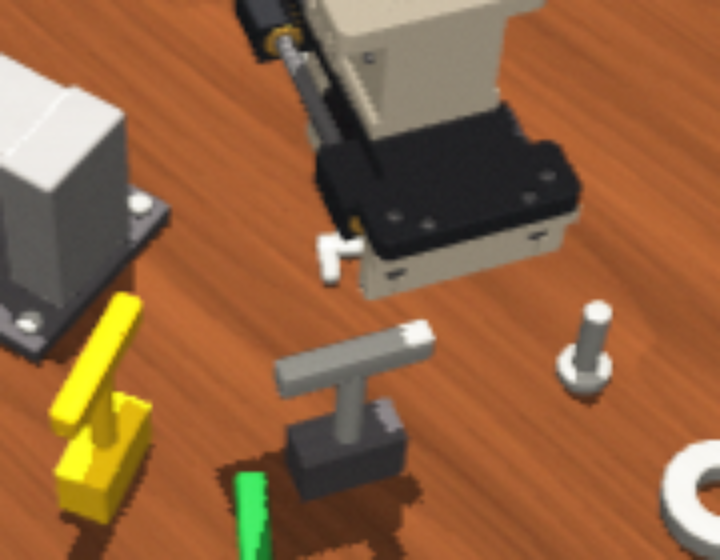

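View pics/top1.png

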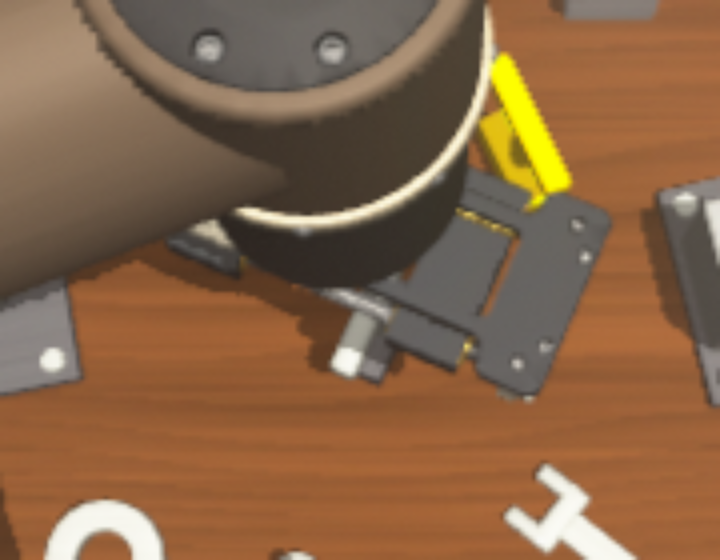

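The pictures show the gripper above the driver (scene crop bar about 355,355). I'll check where the TCP projects before descending.

Run:
```python
from h import *
p=np.array([.5046,-.0103,.2071])
for n,o in (('scene',(223,135)),('top',(175,149))):
    for dz in (0,.066): print(n,(np.array(proj(n,p+[0,0,dz]))-o)*4)
d=np.load('scene1.npz'); X=pts('scene',d['d'])
for (u,v) in ((470,270),(470,230),(470,180),(430,80)): print((u,v),X[135+v//4,223+u//4])
```

```text
scene [367.56203977 204.0297818 ]
scene [377.92922575  97.43049347]
top [354.77116674 256.77450527]
top [347.72165292 227.87117052]
(470, 270) [0.53894233 0.07109032 0.27240376]
(470, 230) [0.54985186 0.0762293  0.31002385]
(470, 180) [0.53590281 0.06256564 0.31278505]
(430, 80) [0.53056273 0.03457393 0.3382659 ]
```

Call:
step_arm:
  targets:
    - [[0,0,0.03],[0,0,0],0.3]
    - [[0,0,0.03],[0,0,0],0.3]
    - [[0,0,0.03],[0,0,0],0.3]
    - [[0,0,0.03],[0,0,0],0.3]
    - [[0,0,0.012],[0,0,0],0.3]
    - [[0,0,0],[0,0,0],0.3]
    - [[0,0,0],[0,0,0],0.3]
    - [[0,0,0],[0,0,0],-0.2]

```text
t: 3.4
eef_pos: [0.5055, -0.0101, 0.0761]
ee_rot: [-3.14, 0.002, -1.986]
force: [0.1, 0.4, 1.3]
width: 0.0529
```

Call:
step_arm:
  targets:
    - [[0,0,0],[0,0,0],-0.4]
    - [[0,0,0],[0,0,0],-0.5]
    - [[0,0,0],[0,0,0],-0.6]
    - [[0,0,0],[0,0,0],-0.8]
    - [[0,0,0],[0,0,0],-1]
    - [[0,0,0],[0,0,0],-1]
    - [[0,0,0],[0,0,0],-1]
    - [[0,0,0],[0,0,0],-1]
  grip_force: 45

```text
t: 4.2
eef_pos: [0.5042, -0.0106, 0.0745]
ee_rot: [3.141, -0.0, -1.986]
force: [-0.0, -1.4, 0.6]
width: 0.0135
```

Run:
```python
from h import *
go(.5435,-.277,.24,-66.3)
n='scene'
p,d=viewer.grab_frame(n); np.savez(f'{n}2.npz',p=p,d=d)
cv2.imwrite(f'pics/{n}2.png',cv2.resize(cv2.cvtColor(p[135:275,223:403],cv2.COLOR_RGB2BGR),None,fx=4,fy=4))
```

```text
t 4.2 pos [ 0.5042 -0.0106  0.0745] rot [ 1.7999e+02 -2.0000e-02 -1.1382e+02] w 0.0135 F [-0.  -1.4  0.6] M [-0.26  0.21 -0.01] q [ 0.369  0.238 -0.557  0.    -0.776  0.786]
tool shift mm [ 227.9 -143.5 -165.5]
rotvec deg tool [ 2.000e-02 -1.000e-02 -4.752e+01]
```

View pics/scene2.png

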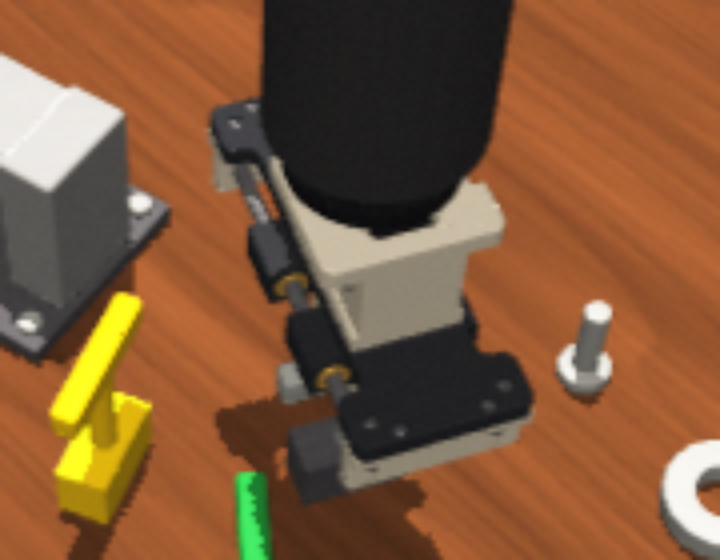

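Grasped (width 13.5 mm). Lifting, then moving over the stop.

Call:
step_arm:
  targets:
    - [[0,0,-0.01],[0,0,0],-1]
    - [[0,0,-0.02],[0,0,0],-1]
    - [[0,0,-0.025],[0,0,0],-1]
    - [[0,0,-0.03],[0,0,0],-1]
    - [[0,0,-0.03],[0,0,0],-1]
    - [[0,0,-0.025],[0,0,0],-1]
    - [[0,0,-0.02],[0,0,0],-1]
    - [[0,0,-0.005],[0,0,0],-1]

```text
t: 5.05
eef_pos: [0.5053, -0.0102, 0.2423]
ee_rot: [-3.138, 0.003, -1.986]
force: [0.5, -0.3, -2.0]
width: 0.0136
```

Call:
step_arm:
  targets:
    - [[0.015,-0.0095,0],[0,0,0],-1]
    - [[0.033,-0.0207,0],[0,0,0],-1]
    - [[0.037,-0.0233,0],[0,0,0],-1]
    - [[0.037,-0.0233,0],[0,0,0],-1]
    - [[0.037,-0.0233,0],[0,0,0],-1]
    - [[0.037,-0.0233,0],[0,0,0],-1]
    - [[0.022,-0.0138,0],[0,0,0],-1]
    - [[0.01,-0.0063,0],[0,0,0],-1]

```text
t: 5.85
eef_pos: [0.5429, -0.2791, 0.2378]
ee_rot: [3.139, -0.0, -1.989]
force: [0.5, 1.2, -3.3]
width: 0.0137
```

Call:
step_arm:
  targets:
    - [[0,0,0],[0,0,-4],-1]
    - [[0,0,0],[0,0,-8.3],-1]
    - [[0,0,0],[0,0,-8.5],-1]
    - [[0,0,0],[0,0,-8.5],-1]
    - [[0,0,0],[0,0,-8.5],-1]
    - [[0,0,0],[0,0,-6],-1]
    - [[0,0,0],[0,0,-3.5],-1]
    - [[0,0,0],[0,0,0],-1]

```text
t: 6.65
eef_pos: [0.5432, -0.2761, 0.2388]
ee_rot: [3.141, 0.001, -1.16]
force: [-0.2, -0.2, -2.7]
width: 0.0135
```

Run:
```python
from h import *
go(.544,-.2768,.24,-66.5)
for n in ['scene','top']:
    p,d=viewer.grab_frame(n); np.savez(f'{n}3.npz',p=p,d=d)
    u,v=map(int,proj(n,[.544,-.277,.14])); a,b=max(0,v-70),max(0,u-90); cv2.imwrite(f'pics/{n}3.png',cv2.resize(cv2.cvtColor(p[a:v+70,b:u+90],cv2.COLOR_RGB2BGR),None,fx=4,fy=4)); print(n,b,a)
```

```text
t 6.65 pos [ 0.5432 -0.2761  0.2388] rot [ 1.7996e+02  6.0000e-02 -6.6440e+01] w 0.0135 F [-0.2 -0.2 -2.7] M [-0.07 -0.11 -0.  ] q [-1.500e-01  2.450e-01 -1.200e-01 -1.000e-03 -1.207e+00  2.133e+00]
tool shift mm [ 0.9 -0.4 -1.2]
rotvec deg tool [0.04 0.06 0.06]
scene 113 69
top 315 128
```

View pics/scene3.png

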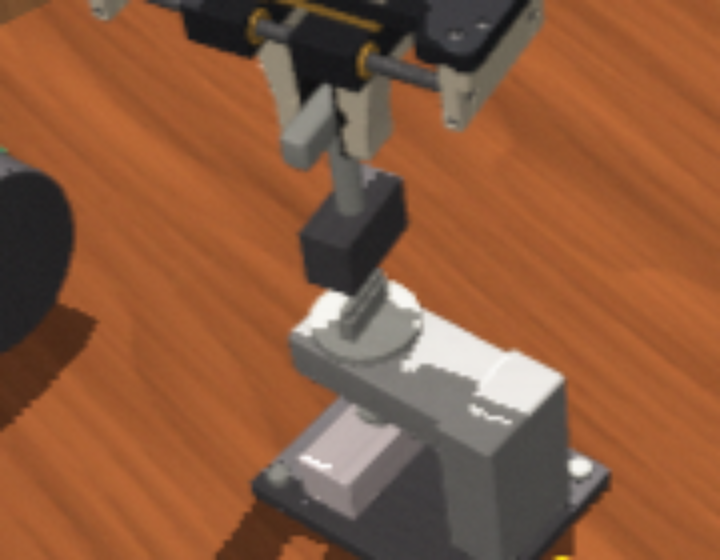

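View pics/top3.png

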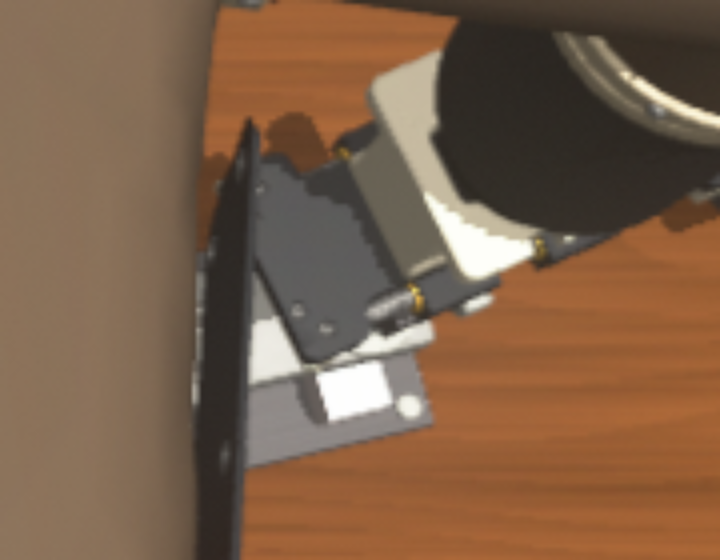

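The scene crop shows the socket above the tang and aligned with it: rim corners near (302,278), (352,293), (405,225), and tang at (363,305). The top view is blocked by the arm. I'll check the socket against the tang numerically in the scene view.

Run:
```python
from h import *
np.set_printoptions(precision=1,suppress=True)
s=np.load('scene3.npz'); p=s['p']; X=pts('scene',s['d'])
o=np.array((113,69)); c=np.array([.5432,-.2761]); y=np.radians(23.56)
ex=np.array([np.cos(y),np.sin(y)]); ey=np.array([-ex[1],ex[0]])
for a in (-1,1):
  for b in (-1,1):
    q=c+a*.027*ex+b*.013*ey
    print(a,b,'rim->crop px',(np.array(proj('scene',[*q,.1643]))-o)*4)
crop=cv2.resize(cv2.cvtColor(p[90:160,170:230],cv2.COLOR_RGB2BGR),None,fx=8,fy=8,interpolation=cv2.INTER_NEAREST); cv2.imwrite('pics/sock3.png',crop)
def cast(u,v,z): return ray('scene',u/4+o[0],v/4+o[1],z)[:2]*1000
for uv in ((302,278),(352,293),(405,225)): print(uv,cast(*uv,.1643))
# tang remeasure
h=np.hypot(X[...,0]-.544,X[...,1]+.276); m=(h<.03)&(X[...,2]>.125)&(X[...,2]<.145); print(X[m].mean(0)*1000,m.sum())
```

```text
-1 -1 rim->crop px [361.3 204.9]
-1 1 rim->crop px [408.1 220.3]
1 -1 rim->crop px [305.9 277. ]
1 1 rim->crop px [353.7 293.4]
(302, 278) [ 574.9 -277.9]
(352, 293) [ 563.2 -254.1]
(405, 225) [ 516.4 -273.4]
[ 545.8 -276.8  130.5] 74
```

View pics/sock3.png

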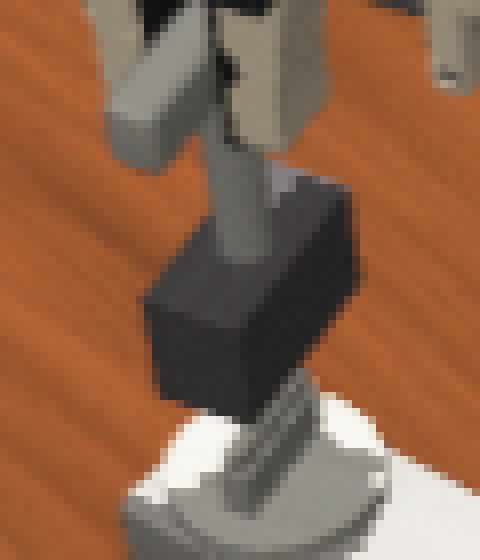

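The socket centre is within about 1 mm of the tang centre in the same view, so I'll descend.

Call:
step_arm:
  targets:
    - [[0,0,0.008],[0,0,0],-1]
    - [[0,0,0.01],[0,0,0],-1]
    - [[0,0,0.004],[0,0,0],-1]
    - [[0,0,0.004],[0,0,0],-1]
    - [[0,0,0.004],[0,0,0],-1]
    - [[0,0,0.003],[0,0,0],-1]
    - [[0,0,0],[0,0,0],-1]
    - [[0,0,0],[0,0,0],-1]

```text
t: 7.55
eef_pos: [0.5436, -0.2771, 0.2067]
ee_rot: [-3.142, -0.0, -1.161]
force: [1.0, 0.5, -3.2]
width: 0.0135
```

```bash
python3 -c "
from h import *
go(.544,-.2768,.1925,-66.5)"
```

```text
t 7.55 pos [ 0.5436 -0.2771  0.2067] rot [-1.800e+02 -1.000e-02 -6.652e+01] w 0.0135 F [ 1.   0.5 -3.2] M [-0.12 -0.06  0.01] q [-0.152  0.266 -0.167  0.    -1.138  2.132]
tool shift mm [-0.1 -0.5 14.2]
rotvec deg tool [-0.   -0.01 -0.02]
```

Call:
step_arm:
  targets:
    - [[0,0,0.004],[0,0,0],-1]
    - [[0,0,0.004],[0,0,0],-1]
    - [[0,0,0.003],[0,0,0],-1]
    - [[0,0,0.0015],[0,0,0],-1]
    - [[0,0,0.001],[0,0,0],-1]
    - [[0,0,0],[0,0,0],-1]
    - [[0,0,0],[0,0,0],-1]
    - [[0,0,0],[0,0,0],-1]

```text
t: 8.35
eef_pos: [0.5436, -0.2771, 0.1932]
ee_rot: [-3.141, -0.0, -1.161]
force: [0.0, 0.4, -2.6]
width: 0.0136
```

Run:
```python
from h import *
go(.544,-.2768,.1915,-66.5)
for n in ['scene']:
    p,d=viewer.grab_frame(n); np.savez(f'{n}4.npz',p=p,d=d)
    cv2.imwrite(f'pics/{n}4.png',cv2.resize(cv2.cvtColor(p[100:200,160:280],cv2.COLOR_RGB2BGR),None,fx=6,fy=6,interpolation=cv2.INTER_CUBIC))
```

```text
t 8.35 pos [ 0.5436 -0.2771  0.1932] rot [-1.7999e+02 -1.0000e-02 -6.6510e+01] w 0.0136 F [ 0.   0.4 -2.6] M [-0.07 -0.01  0.05] q [-0.152  0.276 -0.185  0.    -1.109  2.132]
tool shift mm [-0.1 -0.4  1.7]
rotvec deg tool [-0.01 -0.01 -0.01]
```

View pics/scene4.png

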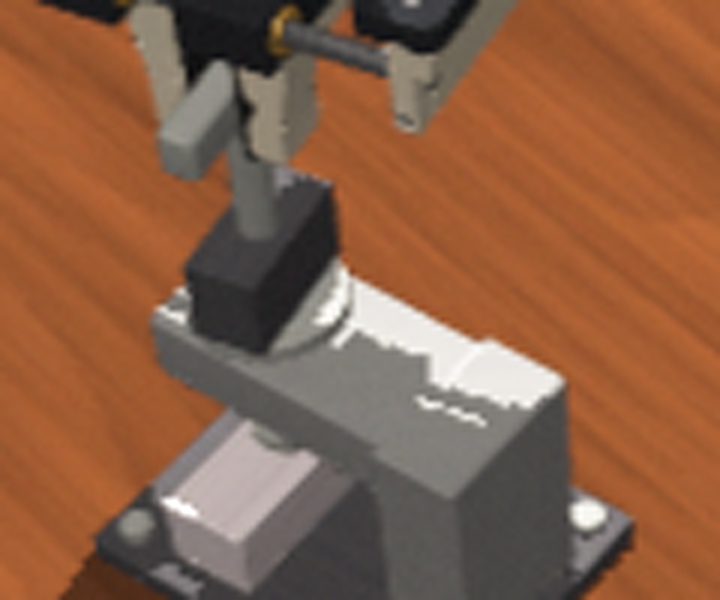

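The driver is seated over the tang: the rim is about 1.7 mm above the flange, and the foot edge is just visible under the arm at crop (272,438). I'll zoom in on the foot and measure it before turning.

Run:
```python
from h import *
np.set_printoptions(precision=1,suppress=True,linewidth=200)
s0=np.load('scene0.npz'); s=np.load('scene4.npz'); X=pts('scene',s['d']); X0=pts('scene',s0['d'])
a=[cv2.resize(cv2.cvtColor(k['p'][160:190,185:225],cv2.COLOR_RGB2BGR),None,fx=9,fy=9,interpolation=cv2.INTER_NEAREST) for k in (s0,s)]
cv2.imwrite('pics/foot4.png',np.hstack(a))
print('z (mm) rows 166-182, cols 198-214'); print((X0[166:182,198:215,2]*1000).round(0)); print((X[166:182,198:215,2]*1000).round(0))
print(s0['p'][166:182,206])
for z in range(42,56,2): print(z,[np.round(proj('scene',[.5455+.013*.69,-.276+.013*.725,z/1000]),1)])
```

```text
z (mm) rows 166-182, cols 198-214
[[ 89.  91.  91.  92.  94.  98.  99.  99. 103. 104. 108. 105. 107. 108. 110. 109. 108.]
 [ 84.  84.  86.  90.  93.  92.  94.  97.  97. 103. 104. 106. 106. 109. 109. 107. 108.]
 [  9.  81.  85.  85.  89.  88.  92.  95.  97.  97.  98. 102. 104. 106. 106. 106. 107.]
 [  7.   7.  12.  85.  85.  86.  86.  91.  92.  94.  97.  97. 101. 102. 106. 105. 106.]
 [ 12.   9.   8.  40.  51.  84.  83.  86.  90.  92.  91.  96.  96.  99. 102. 102. 102.]
 [ 10.  10.  40.  41.  52.  51.  49.  84.  87.  87.  89.  91.  93.  93.  94.  97. 102.]
 [ 10.  37.  42.  42.  39.  49.  52.  49.  80.  87.  85.  89.  92.  90.  92.  94.  99.]
 [ 40.  39.  39.  40.  40.  46.  49.  51.  51.  51.  82.  85.  85.  88.  90.  91.  92.]
 [ 39.  39.  43.  37.  39.  39.  48.  48.  45.  50.  45.  48.  84.  87.  87.  88.  92.]
 [ 40.  39.  38.  40.  42.  42.  39.  40.  37.  45.  36.  40.  37.  40.  84.  82.  87.]
 [ 39.  37.  39.  42.  38.  41.  38.  38.  38.  39.  41.  39.  40.  40.  39.  40.  84.]
 [ 40.  42.  38.  38.  40.  38.  40. 867.  42.  39.  42.  40.  38.  40.  40.  38.  36.]
 [ 43.  42
[... 1479 characters left out ...]
.  29.]
 [ 38.  36.  40.  38.  39.  39.  40.  37.  38.  41.  37.  40.  43.  34.  33.  31.  28.]
 [ 40.  38.  39.  41.  42.  41.  41.  38.  41.  41.  38.  38.  37.  36.  31.  29.  25.]
 [ 39.  40.  37.  40.  41.  42.  38.  41.  40.  41.  39.  37.  32.  32.  28.  25.  21.]]
[[ 92  90  86]
 [ 87  86  82]
 [ 87  86  83]
 [ 86  85  81]
 [ 86  84  81]
 [ 85  82  80]
 [104 101  98]
 [126 122 117]
 [104 102  96]
 [154 145 141]
 [185 173 170]
 [187 173 172]
 [183 170 170]
 [186 174 172]
 [191 177 174]
 [192 177 176]]
42 [array([207.6, 177.8])]
44 [array([207.5, 177.1])]
46 [array([207.4, 176.5])]
48 [array([207.3, 175.9])]
50 [array([207.2, 175.3])]
52 [array([207.1, 174.7])]
54 [array([207., 174.])]
```

View pics/foot4.png

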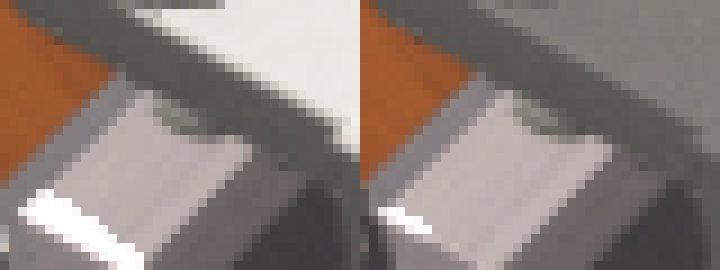

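The disc top face is at z≈51 mm with its edge down to about 45, and the block top is at about 40. So the gap is about 5 mm and the screw needs roughly 13–13.5 mm (0.75 rad) after taking up the slack. I'll start turning and find where it begins to drive from the moment.

Call:
step_arm:
  targets:
    - [[0,0,0],[0,0,1],-1]
    - [[0,0,0],[0,0,1],-1]
    - [[0,0,0],[0,0,1],-1]
    - [[0,0,0],[0,0,1],-1]
    - [[0,0,0],[0,0,1],-1]
    - [[0,0,0],[0,0,1],-1]
    - [[0,0,0],[0,0,1],-1]
    - [[0,0,0],[0,0,1],-1]

```text
t: 9.2
eef_pos: [0.5439, -0.2774, 0.1932]
ee_rot: [-3.141, -0.001, -1.302]
force: [1.4, -2.7, -4.9]
width: 0.0138
```

```bash
python3 -c "
from h import *
go(.544,-.2768,.1925,-66.5)"
```

```text
t 9.2 pos [ 0.5439 -0.2774  0.1932] rot [-1.7997e+02 -4.0000e-02 -7.4590e+01] w 0.0138 F [ 1.4 -2.7 -4.9] M [-1.24 -0.7   0.08] q [-1.520e-01  2.760e-01 -1.850e-01  1.000e-03 -1.109e+00  1.991e+00]
tool shift mm [-0.5 -0.2  0.7]
rotvec deg tool [-0.03 -0.04 -8.09]
```

Call:
step_arm:
  targets:
    - [[0,0,0],[0,0,1],-1]
    - [[0,0,0],[0,0,1],-1]
    - [[0,0,0],[0,0,1],-1]
    - [[0,0,0],[0,0,0],-1]
    - [[0,0,0],[0,0,0],-1]
    - [[0,0,0],[0,0,0],-1]
    - [[0,0,0],[0,0,0],-1]
    - [[0,0,0],[0,0,0],-1]

```text
t: 10.0
eef_pos: [0.5441, -0.2777, 0.1932]
ee_rot: [-3.141, -0.001, -1.353]
force: [2.9, -5.1, -5.7]
width: 0.0133
```

```bash
python3 -c "
from h import *
go(.544,-.2768,.1925,-66.5)"
```

```text
t 10.0 pos [ 0.5441 -0.2777  0.1932] rot [-1.7996e+02 -7.0000e-02 -7.7550e+01] w 0.0133 F [ 2.9 -5.1 -5.7] M [-2.32 -1.24  0.1 ] q [-1.520e-01  2.760e-01 -1.850e-01  1.000e-03 -1.108e+00  1.940e+00]
tool shift mm [-0.9 -0.1  0.7]
rotvec deg tool [ -0.04  -0.08 -11.05]
```

Call:
step_arm:
  targets:
    - [[0,0,0],[0,0,1],-1]
    - [[0,0,0],[0,0,1],-1]
    - [[0,0,0],[0,0,1],-1]
    - [[0,0,0],[0,0,1],-1]
    - [[0,0,0],[0,0,0],-1]
    - [[0,0,0],[0,0,0],-1]
    - [[0,0,0],[0,0,0],-1]
    - [[0,0,0],[0,0,0],-1]

```text
t: 10.8
eef_pos: [0.5443, -0.2781, 0.1933]
ee_rot: [-3.14, -0.002, -1.423]
force: [3.2, -7.2, -7.0]
width: 0.0139
```

```bash
python3 -c "
from h import *
go(.544,-.2768,.1925,-66.5)"
```

```text
t 10.8 pos [ 0.5443 -0.2781  0.1933] rot [-1.7994e+02 -1.1000e-01 -8.1550e+01] w 0.0139 F [ 3.2 -7.2 -7. ] M [-3.08 -1.46  0.18] q [-0.152  0.277 -0.185  0.002 -1.108  1.87 ]
tool shift mm [-1.3  0.1  0.8]
rotvec deg tool [ -0.05  -0.11 -15.05]
```

A one-sided side force of about 8 N along (0.4,−0.9) says the tool is about 2 mm off the screw's axis. I'll shift 2 mm that way and continue.

Call:
step_arm:
  targets:
    - [[0.001,-0.0002,0],[0,0,0],-1]
    - [[0.0009,-0.0003,0],[0,0,0],-1]
    - [[0,0,0],[0,0,0],-1]
    - [[0,0,0],[0,0,0],-1]
    - [[0,0,0],[0,0,0],-1]
    - [[0,0,0],[0,0,0],-1]
    - [[0,0,0],[0,0,0],-1]
    - [[0,0,0],[0,0,0],-1]

```text
t: 11.6
eef_pos: [0.5445, -0.2789, 0.1933]
ee_rot: [-3.141, -0.0, -1.423]
force: [2.6, -3.2, -1.9]
width: 0.0134
```

Run:
```python
from h import *
go(.544,-.2768,.1925,-66.5)
p,d=viewer.grab_frame('scene'); np.savez('scene5.npz',p=p,d=d)
cv2.imwrite('pics/scene5.png',np.hstack([cv2.resize(cv2.cvtColor(p[100:190,160:260],cv2.COLOR_RGB2BGR),None,fx=4,fy=4),cv2.resize(cv2.cvtColor(p[160:190,185:225],cv2.COLOR_RGB2BGR),(400,360),interpolation=cv2.INTER_NEAREST)]))
```

```text
t 11.6 pos [ 0.5445 -0.2789  0.1933] rot [-1.7997e+02 -2.0000e-02 -8.1510e+01] w 0.0134 F [ 2.6 -3.2 -1.9] M [-1.67 -1.32  0.12] q [-0.154  0.278 -0.182  0.    -1.11   1.873]
tool shift mm [-2.1  0.2  0.8]
rotvec deg tool [ -0.03  -0.02 -15.01]
```

View pics/scene5.png

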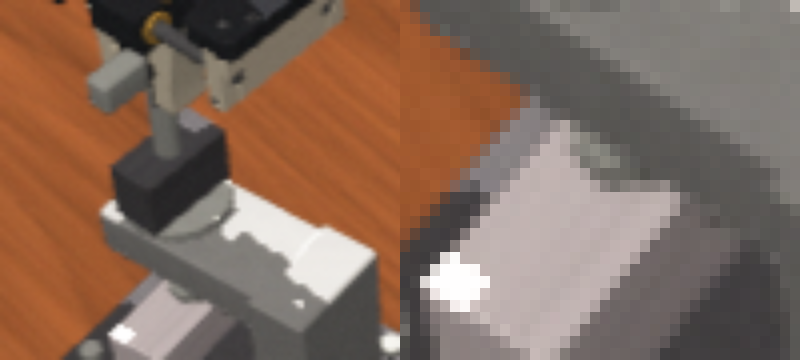

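Call:
step_arm:
  targets:
    - [[0,0,0],[0,0,2],-1]
    - [[0,0,0],[0,0,2],-1]
    - [[0,0,0],[0,0,2],-1]
    - [[0,0,0],[0,0,2],-1]
    - [[0,0,0],[0,0,2],-1]
    - [[0,0,0],[0,0,0],-1]
    - [[0,0,0],[0,0,0],-1]
    - [[0,0,0],[0,0,0],-1]

```text
t: 12.45
eef_pos: [0.5446, -0.2794, 0.1934]
ee_rot: [-3.141, -0.001, -1.597]
force: [3.0, -6.2, -3.5]
width: 0.0135
```

Run:
```python
from h import *
go(.544,-.2768,.1925,-66.5)
p,d=viewer.grab_frame('scene'); np.savez('scene6.npz',p=p,d=d)
X=pts('scene',d); print((X[168:177,198:212,2]*1000).round(0))
```

```text
t 12.45 pos [ 0.5446 -0.2794  0.1934] rot [-1.7996e+02 -5.0000e-02 -9.1510e+01] w 0.0135 F [ 3.  -6.2 -3.5] M [-2.57 -1.47  0.2 ] q [-1.550e-01  2.790e-01 -1.820e-01  1.000e-03 -1.110e+00  1.699e+00]
tool shift mm [-2.6  0.7  0.8]
rotvec deg tool [ -0.03  -0.06 -25.01]
[[ 11.  80.  84.  84.  86.  89.  91.  95.  95. 100. 100. 101. 101. 103.]
 [ 10.   9.   9.  82.  84.  84.  87.  90.  92.  95.  97.  98.  99. 100.]
 [ 11.   8.   9.  39.  44.  84.  86.  87.  88.  91.  91.  95.  95.  99.]
 [ 10.  11.  42.  39.  48.  47.  46.  84.  87.  86.  89.  94.  91.  96.]
 [ 10.  38.  41.  38.  37.  48.  48.  48.  78.  83.  85.  88.  90.  90.]
 [ 40.  38.  39.  37.  38.  50.  44.  46.  46.  46.  81.  84.  86.  87.]
 [ 39.  40.  40.  38.  37.  41.  44.  46.  50.  50.  47.  45.  83.  79.]
 [ 37.  36.  38.  37.  35.  38.  44.  43.  43.  45.  42.  44.  43.  40.]
 [ 38.  40.  37.  39.  41.  38.  39.  37.  40.  40.  39.  40.  38.  36.]]
```

The disc has dropped about 3.5 mm at 25° of turn, so the slack was about 14° as expected. Continuing.

Call:
step_arm:
  targets:
    - [[0.001,0,0],[0,0,2],-1]
    - [[0,0,0],[0,0,2],-1]
    - [[0,0,0],[0,0,2],-1]
    - [[0,0,0],[0,0,2],-1]
    - [[0,0,0],[0,0,2],-1]
    - [[0,0,0],[0,0,0],-1]
    - [[0,0,0],[0,0,0],-1]
    - [[0,0,0],[0,0,0],-1]

```text
t: 13.3
eef_pos: [0.5447, -0.2803, 0.1934]
ee_rot: [-3.141, -0.001, -1.772]
force: [2.8, -4.3, -2.5]
width: 0.014
```

```bash
cat > look.py <<'E'
from h import *
import sys
k=sys.argv[1]; go(.544,-.2768,.1925,-66.5)
p,d=viewer.grab_frame('scene'); np.savez(f'scene{k}.npz',p=p,d=d)
for j in ('0','4','5','6',k):
    f=np.load(f'scene{j}.npz'); X=pts('scene',f['d']); g=cv2.cvtColor(f['p'],cv2.COLOR_RGB2GRAY)
    m=np.zeros(g.shape,bool); m[171,202:205]=1; m[172,203:206]=1; m[173,205:207]=1
    z=X[m][:,2]*1000; b=X[178:182,200:207,2]*1000
    print(j,'disc',np.median(z).round(1),z.mean().round(1),'block',np.median(b).round(1),'graycol',g[169:180,205],g[169:180,207])
E
python3 look.py 7
python3 - <<'E'
from h import *
X=pts('scene',np.load('scene7.npz')['d']); print((X[168:178,198:212,2]*1000).round(0))
E
```

```text
t 13.3 pos [ 0.5447 -0.2803  0.1934] rot [-1.7994e+02 -4.0000e-02 -1.0151e+02] w 0.014 F [ 2.8 -4.3 -2.5] M [-2.3  -1.51  0.16] q [-1.560e-01  2.790e-01 -1.810e-01  1.000e-03 -1.110e+00  1.526e+00]
tool shift mm [-3.2  1.4  0.9]
rotvec deg tool [ -0.05  -0.05 -35.01]
0 disc 51.2 50.5 block 39.3 graycol [ 84  83  90 125 124 101 166 179 180 176 174] [ 85  84  85  93  98 101 131 173 174 178 180]
4 disc 51.0 50.9 block 39.6 graycol [ 86  84  92 128 127 102 169 179 181 179 177] [ 86  87  85  93  99 101 133 174 175 180 183]
5 disc 50.6 50.3 block 39.8 graycol [ 86  86  92 128 136 101 128 177 182 180 176] [ 84  86  86  95 100 100 125 175 177 180 183]
6 disc 47.4 47.0 block 39.5 graycol [ 87  86  93 129 141 128 111 171 182 180 176] [ 84  83  86  95 101 135 104 133 174 179 182]
7 disc 44.7 44.7 block 39.9 graycol [ 86  86  91 127 140 138 105 109 177 179 175] [ 86  85  86  95 101 139 128 104 172 180 183]
[[ 11.  82.  82.  85.  87.  90.  90.  95.  93.  97. 101. 101. 100. 103.]
 [  9.   9.   6.  82.  87.  88.  87.  89.  93.  93.  97.  96.  99. 103.]
 [  8.   9.   7.  43.  45.  82.  82.  88.  90.  91.  93.  92.  97.  98.]
 [  8.   7.  38.  37.  46.  44.  42.  83.  84.  88.  89.  90.  95.  97.]
 [ 10.  42.  42.  41.  37.  43.  47.  46.  81.  84.  83.  89.  91.  93.]
 [ 39.  40.  40.  40.  41.  44.  44.  45.  43.  48.  81.  84.  87.  87.]
 [ 40.  39.  38.  40.  38.  45.  46.  42.  46.  46.  44.  47.  84.  84.]
 [ 38.  37.  38.  39.  39.  40.  44.  42.  45.  45.  45.  43.  44.  45.]
 [ 38.  38.  40.  38.  38.  38.  40.  40.  40.  43.  41.  39.  40.  38.]
 [ 40.  40.  40.  37.  40.  37.  40.  38.  38.  37.  38.  35.  38.  40.]]
```

Call:
step_arm:
  targets:
    - [[0.0005,-0.0005,0],[0,0,2],-1]
    - [[0,0,0],[0,0,2],-1]
    - [[0,0,0],[0,0,2],-1]
    - [[0,0,0],[0,0,2],-1]
    - [[0,0,0],[0,0,2],-1]
    - [[0,0,0],[0,0,0],-1]
    - [[0,0,0],[0,0,0],-1]
    - [[0,0,0],[0,0,0],-1]

```text
t: 14.15
eef_pos: [0.5448, -0.2809, 0.1933]
ee_rot: [-3.141, -0.001, -1.946]
force: [3.7, -5.9, -3.2]
width: 0.0137
```

```bash
python3 look.py 8 | grep -v '^[0456] '
```

```text
t 14.15 pos [ 0.5448 -0.2809  0.1933] rot [-1.7997e+02 -4.0000e-02 -1.1151e+02] w 0.0137 F [ 3.7 -5.9 -3.2] M [-2.36 -1.2   0.12] q [-1.570e-01  2.800e-01 -1.800e-01  1.000e-03 -1.111e+00  1.352e+00]
tool shift mm [-3.5  2.2  0.8]
rotvec deg tool [-2.000e-02 -5.000e-02 -4.501e+01]
8 disc 44.9 45.1 block 38.9 graycol [ 86  84  91 127 143 139 108 111 177 179 176] [ 85  86  85  97 101 138 128 105 173 181 183]
```

Call:
step_arm:
  targets:
    - [[0.0005,0,0],[0,0,2],-1]
    - [[0,0,0],[0,0,2],-1]
    - [[0,0,0],[0,0,2],-1]
    - [[0,0,0],[0,0,2],-1]
    - [[0,0,0],[0,0,2],-1]
    - [[0,0,0],[0,0,0],-1]
    - [[0,0,0],[0,0,0],-1]
    - [[0,0,0],[0,0,0],-1]

```text
t: 15.0
eef_pos: [0.5446, -0.2814, 0.1934]
ee_rot: [-3.141, -0.001, -2.121]
force: [2.6, -6.1, -3.7]
width: 0.0138
```

```bash
python3 look.py 9 | grep -v '^[0456] '
python3 - <<'E'
from h import *
f=np.load('scene9.npz');g=np.load('scene0.npz')
b=lambda p:cv2.cvtColor(p,cv2.COLOR_RGB2BGR)
cv2.imwrite('pics/s9.png',np.hstack([cv2.resize(b(f['p'][100:190,160:260]),(400,360)),cv2.resize(b(f['p'][160:190,185:225]),(400,360),interpolation=cv2.INTER_NEAREST)]))
E
```

```text
t 15.0 pos [ 0.5446 -0.2814  0.1934] rot [-1.7995e+02 -4.0000e-02 -1.2151e+02] w 0.0138 F [ 2.6 -6.1 -3.7] M [-2.53 -1.15  0.18] q [-1.580e-01  2.800e-01 -1.790e-01  1.000e-03 -1.111e+00  1.179e+00]
tool shift mm [-3.6  3.   0.9]
rotvec deg tool [-2.000e-02 -6.000e-02 -5.501e+01]
9 disc 45.0 45.3 block 39.2 graycol [ 86  85  92 127 141 139 107 111 179 178 175] [ 86  85  86  95 100 140 128 104 172 179 182]
```

View pics/s9.png

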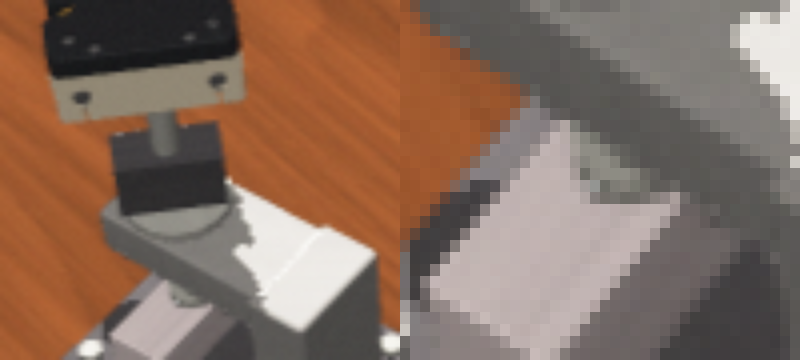

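The foot landed on the block at about 35° of turn (its pixels haven't changed since frame 7). Allowing for slack, the foot is now about 7 mm into the sleeve. I'll turn 4° more, then back off inside the slack to unload, lower onto the flange and re-check.

Call:
step_arm:
  targets:
    - [[0,0,0],[0,0,2],-1]
    - [[0,0,0],[0,0,2],-1]
    - [[0,0,0],[0,0,0],-1]
    - [[0,0,0],[0,0,0],-1]
    - [[0,0,0],[0,0,-3],-1]
    - [[0,0,0],[0,0,-3],-1]
    - [[0,0,0.001],[0,0,-2],-1]
    - [[0,0,0],[0,0,0],-1]

```text
t: 15.85
eef_pos: [0.5434, -0.2801, 0.1916]
ee_rot: [3.139, 0.0, -2.051]
force: [0.2, 0.3, -2.1]
width: 0.0139
```

```bash
python3 look.py 10 | grep -v '^[0456] '
```

```text
t 15.85 pos [ 0.5434 -0.2801  0.1916] rot [ 1.7986e+02  1.0000e-02 -1.1750e+02] w 0.0139 F [ 0.2  0.3 -2.1] M [ 0.06  0.04 -0.01] q [-1.580e-01  2.810e-01 -1.820e-01 -1.000e-03 -1.110e+00  1.249e+00]
tool shift mm [-3.2  1.  -0.9]
rotvec deg tool [  0.13   0.08 -51.  ]
10 disc 46.1 46.5 block 39.6 graycol [ 88  86  92 111 140 139 107 111 176 179 175] [ 87  85  85  96 100 138 128 104 171 179 183]
```

Unloaded: side force near zero and weight only. Now opening and retreating straight up.

Call:
step_arm:
  targets:
    - [[0,0,0.0005],[0,0,0],-1]
    - [[0,0,0],[0,0,0],-1]
    - [[0,0,0],[0,0,0],-0.65]
    - [[0,0,0],[0,0,0],-0.5]
    - [[0,0,0],[0,0,0],-0.2]
    - [[0,0,0],[0,0,0],0.1]
    - [[0,0,0],[0,0,0],0.3]
    - [[0,0,0],[0,0,0],0.3]

```text
t: 16.7
eef_pos: [0.5445, -0.2809, 0.1916]
ee_rot: [-3.142, 0.0, -2.051]
force: [0.5, -0.2, -0.3]
width: 0.0483
```

Run:
```python
from h import *
go(.544,-.2768,.1925,-66.5)
p,d=viewer.grab_frame('scene'); np.savez('scene11.npz',p=p,d=d)
cv2.imwrite('pics/s11.png',cv2.resize(cv2.cvtColor(p[60:195,140:270],cv2.COLOR_RGB2BGR),None,fx=4,fy=4))
```

```text
t 16.7 pos [ 0.5445 -0.2809  0.1916] rot [-180.      0.   -117.52] w 0.0483 F [ 0.5 -0.2 -0.3] M [0.04 0.05 0.06] q [-0.158  0.282 -0.182 -0.    -1.108  1.248]
tool shift mm [-3.4  2.4 -0.9]
rotvec deg tool [-1.000e-02  0.000e+00 -5.102e+01]
```

View pics/s11.png

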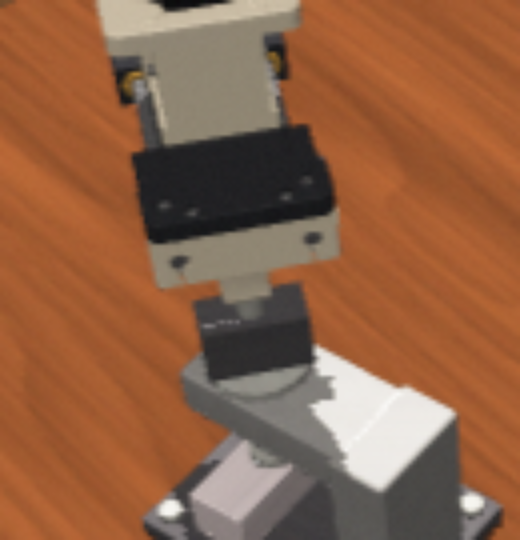

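The driver stands on the screw and the fingers are open. Retreating.

Call:
step_arm:
  targets:
    - [[0,0,-0.008],[0,0,0],0.3]
    - [[0,0,-0.015],[0,0,0],0.3]
    - [[0,0,-0.02],[0,0,0],0.3]
    - [[0,0,-0.025],[0,0,0],0.3]
    - [[0,0,-0.025],[0,0,0],0.3]
    - [[0,0,-0.02],[0,0,0],0.3]
    - [[0,0,-0.015],[0,0,0],0.3]
    - [[0,0,0],[0,0,0],0.3]

```text
t: 17.55
eef_pos: [0.5454, -0.2814, 0.3228]
ee_rot: [-3.137, 0.001, -2.051]
force: [-0.5, -0.1, -0.8]
width: 0.0573
```

Call:
step_arm:
  targets:
    - [[0.015,-0.005,0],[0,0,0],0.3]
    - [[-0.03,0,0],[0,0,0],0.3]
    - [[-0.04,0,0],[0,0,0],0.3]
    - [[-0.04,0,0],[0,0,0],0.3]
    - [[-0.04,0,0],[0,0,0],0.3]
    - [[-0.04,0,0],[0,0,0],0.3]
    - [[-0.03,0,0],[0,0,0],0.3]
    - [[-0.015,0,0],[0,0,0],0.3]

```text
t: 18.35
eef_pos: [0.6512, -0.0864, 0.318]
ee_rot: [3.14, -0.001, -2.049]
force: [0.0, 0.8, -0.3]
width: 0.057
```

```bash
python3 look.py 12 | grep -v '^[0456] '
python3 - <<'E'
from h import *
np.set_printoptions(precision=1,suppress=True)
s=np.load('scene12.npz'); p,d=viewer.grab_frame('top'); np.savez('top12.npz',p=p,d=d)
b=lambda p:cv2.cvtColor(p,cv2.COLOR_RGB2BGR)
cv2.imwrite('pics/s12.png',np.hstack([cv2.resize(b(s['p'][60:195,140:270]),(400,415)),cv2.resize(b(p[160:264,340:440]),(400,416))[:415]]))
for n,q in (('scene',s),('top',{'p':p,'d':d})):
    X=pts(n,q['d']); h=np.hypot(X[...,0]-.544,X[...,1]+.277); m=(h<.06)&(X[...,2]>.19)&(X[...,2]<.24); 
    if m.any():
        print(n,m.sum(),X[m].mean(0)*1000,cv2.minAreaRect((X[m][:,:2]*1000).astype(np.float32)),'z med',np.median(X[m][:,2])*1000)
E
```

```text
t 18.35 pos [ 0.6512 -0.0864  0.318 ] rot [ 1.7989e+02 -6.0000e-02 -1.1742e+02] w 0.057 F [ 0.   0.8 -0.3] M [-0.06 -0.01  0.03] q [ 0.164  0.291  0.119 -0.    -1.401  0.928]
tool shift mm [218.2   7.2 125.7]
rotvec deg tool [ 1.300e-01 -1.000e-02 -5.092e+01]
12 disc 396.5 397.3 block 383.8 graycol [138 136 137 136 137 136 137 136 135 137 137] [137 137 137 137 137 137 136 137 136 136 133]
top 389 [ 540.8 -278.4  218.5] ((542.194091796875, -280.0215148925781), (14.583016395568848, 75.74639129638672), 62.718868255615234) z med 219.43431213827645
```

View pics/s12.png

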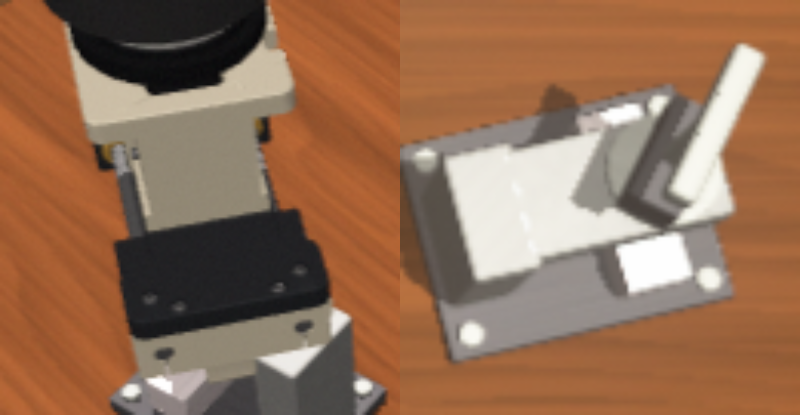

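The top view shows the driver seated: its bar is at (542,−280), within about 1 mm of the tang centre measured earlier in that view, and its top is at z=219.4 mm (expected 220). The gripper blocks the scene view, so I'll move aside for a last check.

Call:
step_arm:
  targets:
    - [[-0.03,0.03,0],[0,0,0],0.3]
    - [[-0.03,0.03,0],[0,0,0],0.3]
    - [[-0.03,0.03,0],[0,0,0],0.3]
    - [[-0.03,0.03,0],[0,0,0],0.3]
    - [[-0.03,0.03,0],[0,0,0],0.3]
    - [[-0.02,0.02,0],[0,0,0],0.3]
    - [[-0.01,0.01,0],[0,0,0],0.3]
    - [[0,0,0],[0,0,0],0.3]

```text
t: 19.25
eef_pos: [0.5737, 0.155, 0.3195]
ee_rot: [3.141, -0.0, -2.05]
force: [-0.5, 0.0, -0.5]
width: 0.057
```

```bash
python3 look.py 13 | grep -v '^[0456] '
python3 - <<'E'
from h import *
s=np.load('scene13.npz');b=lambda p:cv2.cvtColor(p,cv2.COLOR_RGB2BGR)
cv2.imwrite('pics/s13.png',np.hstack([cv2.resize(b(s['p'][80:215,150:280]),(400,415)),cv2.resize(b(s['p'][160:190,185:225]),(400,415),interpolation=cv2.INTER_NEAREST)]))
E
```

```text
t 19.25 pos [0.5737 0.155  0.3195] rot [ 1.7999e+02 -1.0000e-02 -1.1745e+02] w 0.057 F [-0.5  0.  -0.5] M [-0.04 -0.02 -0.01] q [ 0.592  0.181 -0.021 -0.    -1.369  0.499]
tool shift mm [ 396.9 -172.7  127. ]
rotvec deg tool [ 1.000e-02 -1.000e-02 -5.095e+01]
13 disc 44.9 46.1 block 39.6 graycol [ 85  84  92 111 138 138 107 112 177 180 178] [ 86  85  87  96 100 140 128 103 172 180 183]
```

View pics/s13.png

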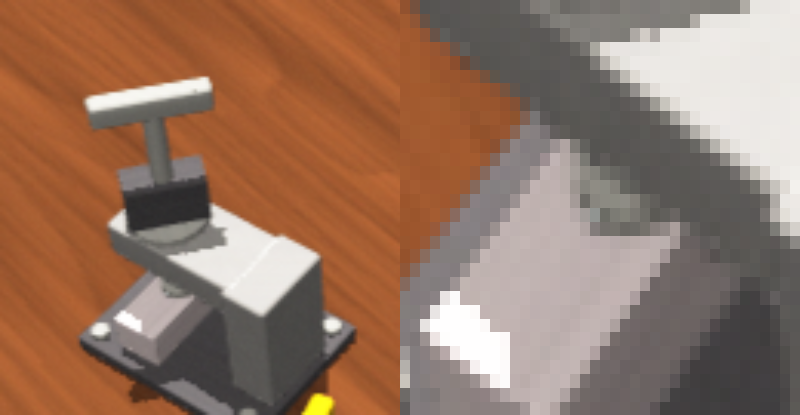

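The driver stands upright on the flange and the foot is on the block. A dark sliver that has just appeared above the disc (scene 205,172) looks like the sleeve edge, and it fits 6–9 mm of rod left showing. Handing in.

```bash
python3 -c "
from h import *
print(ticket.job_done())"
```

```text
the job is handed in; nothing more can be done
None
```

The job is handed in at about 19 s. The steel T-driver is standing on the screw of the stop with the block, and the foot is pressed onto the block.

**What I did:** I picked up the driver and fitted it over the tang while the foot was still about 6 mm above the block. I then turned it clockwise about 59°, of which about 14° was free play. The foot landed at about 35°. I backed off inside the play to unload, lowered the driver onto the flange, let go and moved clear.

**Last checks:**
- **Driver:** in the top view its bar is within about 1 mm of the tang's centre as measured earlier in that view. The bar top is at z = 219 mm, where 220 would be fully seated.
- **Foot:** the disc has not moved since it landed, and it rests on the block.
- **Robot:** clear of everything, with about 0 N at the wrist.

**Not measured directly:** how far the foot is pushed in, because the stop's arm hides most of the sleeve.
- From the turn angle I estimate about 8 mm.
- A dark sliver seen above the disc, which I took for the sleeve edge, agrees roughly at 7–10 mm.

**Disagreements:**
- The two cameras differed by 4–6 mm in absolute position, so I aligned the driver by its offset from the screw, where they agreed to about 1 mm.
- A steady side force of up to 8 N while turning showed the tool a few mm off the screw's axis. I eased it over in small steps, and the force fell to near zero before release.

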